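# Find the thread gauge leaf that fits the spindle

## Robot

A 6-joint arm with a two-finger parallel gripper is mounted at the origin on the work surface; the furniture and walls round the work are solid. World frame = base frame: x ahead of the robot, y to its left, z up, the work surface at z = 0. Lengths are in mm, angles in degrees, forces in N, time in s.
With the tool pointing down it reaches from about 350 to 850 mm from the base axis. Payload 8.1 kg.
Tool frame: the origin (TCP) lies midway between the tips of the shut fingers; the grasp point (between the pads) lies 19 mm behind it; x points along the fingers, z is the direction in which the jaws open and shut, and the axes are right-handed (so a half turn about x gives the same grasp; the last joint's range is limited). The gripper opens to 85 mm and grips with 20 to 120 N. Pads are 22 mm wide; open, the fingers measure 114 mm over their backs; the gripper's body (76 mm by 85 mm) begins 54 mm behind the grasp point. The pads swing forward as they close: fully open they stand 13 mm farther back than shut.
Start: joints at [61.284, 7.471, 85.268, -0, 87.261, -4.893], TCP at [242.333, 548.89, 202.192] pointing down, gripper open.
Joint ranges: [-169.43, 169.43], [-51.17, 129.36], [1.28, 143.12], [-76.62, 256.62], [0, 156.53], [-152.29, 152.29]. Speed limits (degrees/s): [136.94, 136.94, 159.86, 180, 180, 180].

## Interface

Orientations are given as [roll, pitch, yaw] about the fixed x, y, z axes, in that order (R = Rz(yaw) Ry(pitch) Rx(roll)).
In Python, from bench import r gives the robot as it stands. The module is installed in compiled form; this text tells all that it offers.
- The arm moves only by the tool servo_tool, never from a script. Its argument "commands" is a list that holds one entry, the list of rows, each a list of 7 numbers: the closure in counts, from 0 (fully open) to 255 (shut), then the shift along the tool's x, y, z in cm, then the turn, a rotation vector about the tool's x, y, z in degrees. A call has 1 to 8 rows; each row is the pose to reach, as a shift and turn from the pose commanded when the call began, along the tool's axes at that moment; what a row does not reach only later rows make up. A row lasts 1/10 s, in which the tool goes at most 50 mm and 8.59 degrees, less where a joint would pass 70% of its speed; a pose out of reach is approached as far as the arm can. A call with a gripper value outside its range is refused whole. The fingers move at their own pace and stop on an object; "force" is the grip in N (left out, the last holds). Time passes only in rows, so rows that repeat a pose let the fingers close. It gives the time, the measured TCP pose, the force and the opening at its end, in the units of the state.
- r.sense(): the state, without advancing time (a new reading comes with each control period).
- r.snapshot(name): name is "scene" or "top" or "wrist"; returns (picture, depth): 480x640x3 uint8, red, green, blue; 480x640 float32, mm along the optical axis (not along the pixel's ray), 0 where there is no reading.
- r.calibration(name): a dict with "fx", "fy", "cx", "cy" (pixels), "pose" (4x4, takes a point from camera to world coordinates). Camera axes: x right, y down, z forward; pixel columns grow to the right and rows downward; lengths in mm; the calibration is good to about 2 mm. A picture is of the moment at which its call begins: read the wrist's pose just before it. calibration takes no time and is no camera call; for the wrist camera it gives the pose at the moment of the call.
- r.hand_in(): hands the job in, once; it reports no verdict.
The state is a dict: "time": time; "joint_pos": joint angles; "qd": joint speeds; "joint_efforts": joint torques, N m; "tool_pos": TCP position; "tcp_rot": TCP orientation; "ft_force": force on the tool from outside, world axes, zero at the start; "wrist_torque": the same for the moment, N m; "finger_gap": finger opening in mm.
Only numpy, scipy, OpenCV 4.12 (cv2) and the standard library are available. Lean on these libraries where they do the work, as an engineer would, in place of code of your own. Each camera call takes 0.05 s, during which the arm holds its last target.

## Task

Find which of the three gauge leaves matches the threaded spindle under the slotted guide: try them one by one, teeth down through the slot, pressing only lightly (the sprung comb must never be pushed more than 3 mm into its grip) and feeling along the thread for the place where the teeth drop in. Leave the leaf that seats fully standing in the slot with its teeth home in the thread, and have the other two standing in the holder. Do not disturb the jar or the dropper bottle.

Things in the scene. Friction and masses are not known exactly. Their poses are not given: they have to be found in the camera images.
- stand: fixed grey stand, base 156 x 164 x 12 mm, with three steel threaded spindles (36 mm over the crests, thread 4 mm deep) along its y axis. Only the one farthest along +x, above this origin, under the aluminium slotted guide, is gauged; the others are stock. Its pitch (8, 10 or 12 mm) and where its crests lie along the slot vary. Origin: underside, below the slot's middle; z up
- slot (a point): middle of the guide's slot, at the thread crests' height (54 mm above the desk); axes as the stand's. The slot runs along y, 80 mm long, open at both ends, 13 mm wide between walls that rise 14 mm above the crests; flared lips above open to about 19 mm wide at 22 mm above the crests
- holder: fixed grey holder, 36 x 196 x 34 mm, with three pockets in a row along its y axis at y = -63.5, 0 and +63.5 mm, each 15 mm (x) by 57 mm (y), floor 8 mm above the desk, rim 34 mm. Each holds one gauge leaf standing upright on its teeth. Origin: centre of its underside
- grip_a (a point): centre of the blue grip (14 mm thick in x, 44 mm in y, 39 mm high) of gauge leaf a, 57 mm above its tooth tips. Leaf 76 mm high, 100 g; below the grip a steel comb 10 mm thick (x), 48 mm long (y) with teeth 4 mm high. z up, y along the teeth. The leaves differ only in pitch (8, 10, 12 mm, order not known); a wrong one stays at least 2.5 mm short of home
- teeth_a (a point): middle of the row of tooth tips of gauge leaf a (lower edge of its comb). Fully home in a matching thread it lies 4 mm below slot; standing on the crests, level with it
- comb_a (a joint): how far the comb of leaf a is pushed up into its grip against its spring, m: 0 at rest, stop at 0.004. The spring gives 2 N at the start and 4 N more per mm. Above 0.003 (14 N) the gauge is overloaded
- grip_b (a point): centre of the blue grip (14 mm thick in x, 44 mm in y, 39 mm high) of gauge leaf b, 57 mm above its tooth tips. Leaf 76 mm high, 100 g; below the grip a steel comb 10 mm thick (x), 48 mm long (y) with teeth 4 mm high. z up, y along the teeth. The leaves differ only in pitch (8, 10, 12 mm, order not known); a wrong one stays at least 2.5 mm short of home
- teeth_b (a point): middle of the row of tooth tips of gauge leaf b (lower edge of its comb). Fully home in a matching thread it lies 4 mm below slot; standing on the crests, level with it
- comb_b (a joint): how far the comb of leaf b is pushed up into its grip against its spring, m: 0 at rest, stop at 0.004. The spring gives 2 N at the start and 4 N more per mm. Above 0.003 (14 N) the gauge is overloaded
- grip_c (a point): centre of the blue grip (14 mm thick in x, 44 mm in y, 39 mm high) of gauge leaf c, 57 mm above its tooth tips. Leaf 76 mm high, 100 g; below the grip a steel comb 10 mm thick (x), 48 mm long (y) with teeth 4 mm high. z up, y along the teeth. The leaves differ only in pitch (8, 10, 12 mm, order not known); a wrong one stays at least 2.5 mm short of home
- teeth_c (a point): middle of the row of tooth tips of gauge leaf c (lower edge of its comb). Fully home in a matching thread it lies 4 mm below slot; standing on the crests, level with it
- comb_c (a joint): how far the comb of leaf c is pushed up into its grip against its spring, m: 0 at rest, stop at 0.004. The spring gives 2 N at the start and 4 N more per mm. Above 0.003 (14 N) the gauge is overloaded
- jar: white screw-top sample jar, 74 mm across, 87 mm high, bystander; origin under its centre
- dropper: small dropper bottle with a blue cap, 28 mm across, 68 mm high, bystander; origin under its centre
There are look-alikes about, which are no part of the job. Leave any orange or turquoise look-alike of the part that bears grip_c alone.

How it is judged:
By the outcome, as a careful person would: the job done as asked, in the order asked, and still so for the second after the job is handed in, with the robot touching nothing.
It also fails if it takes over 72 s, if anything falls off the work surface, if the arm or the gripper's body presses on something with over 40 N, if the wrist force passes 120 N, or if a joint passes its speed limit or range.

## Working session

There is one attempt and no reset: what is moved stays moved. The work goes in short steps, Python scripts to look and compute and a tool call to move; the robot and the scene stay as the last step left them, time stands still between calls to the robot, and variables do not carry over. Pictures are saved under pics/ and viewed, and the job is handed in when it is done.

Besides the shell and the picture viewer there is one more tool, called by a JSON object that holds its "api" and its "payload". servo_tool: Moves the arm, as the interface text tells. Its arguments: {"type":"object","properties":{"commands":{"type":"array","items":{"type":"array","items":{"type":"array","items":{"type":"number"}}}},"force":{"type":"number"}},"required":["commands"]}

```bash
mkdir -p pics
cat > look.py <<'E'
import numpy as np,cv2
from bench import r
def snap(n,f):
    c=r.calibration(n); p,d=r.snapshot(n)
    cv2.imwrite(f'pics/{f}.png',cv2.cvtColor(p,cv2.COLOR_RGB2BGR))
    np.savez(f'pics/{f}.npz',p=p,d=d,T=np.array(c['pose']),k=np.array([c['fx'],c['fy'],c['cx'],c['cy']]))
def load(f):
    z=np.load(f'pics/{f}.npz'); p,d,T,k=z['p'],z['d'],z['T'],z['k']
    v,u=np.mgrid[0:480,0:640]
    P=np.stack([(u-k[2])/k[0]*d,(v-k[3])/k[1]*d,d],-1)@T[:3,:3].T+T[:3,3]
    P[d==0]=np.nan
    return p,d,P,T,k
E
python3 - <<'E'
from look import *
for n in ['scene','top','wrist']: snap(n,n+'0')
print(r.sense())
for n in ['scene','top','wrist']: print(n,np.round(r.calibration(n)['pose'],3).tolist())
E
```

```text
{'time': 0.15, 'joint_pos': array([ 6.12835221e+01,  7.50580675e+00,  8.53158031e+01,  5.23639975e-04,
        8.72601171e+01, -4.89392776e+00]), 'qd': array([-0.02265364, -0.0943624 , -0.14626139, -0.04075278,  0.08976303,
        0.02300476]), 'joint_efforts': array([ 2.37231570e-04, -5.70073414e+01, -5.01151764e+01, -2.94650881e-04,
        9.89402208e-03, -3.34130232e-05]), 'tool_pos': array([242.10582228, 548.48210071, 201.37056276]), 'tcp_rot': array([ 174.73941725,   89.91827139, -119.08315834]), 'ft_force': array([ 0.19873884,  0.13188428, -0.54443712]), 'wrist_torque': array([-0.02406825, -0.01550784,  0.03254969]), 'finger_gap': 85.5058879270548}
scene [[-0.453, -0.584, 0.674, -113.759], [-0.891, 0.297, -0.343, 405.699], [0.0, -0.756, -0.655, 615.317], [0.0, 0.0, 0.0, 1.0]]
top [[0.026, -0.993, 0.119, 366.463], [-1.0, -0.026, 0.004, 111.811], [-0.001, -0.119, -0.993, 907.311], [0.0, 0.0, 0.0, 1.0]]
wrist [[0.404, 0.881, 0.249, 179.37], [0.915, -0.388, -0.111, 576.634], [-0.002, 0.272, -0.962, 373.713], [0.0, 0.0, 0.0, 1.0]]
```

View pics/scene0.png

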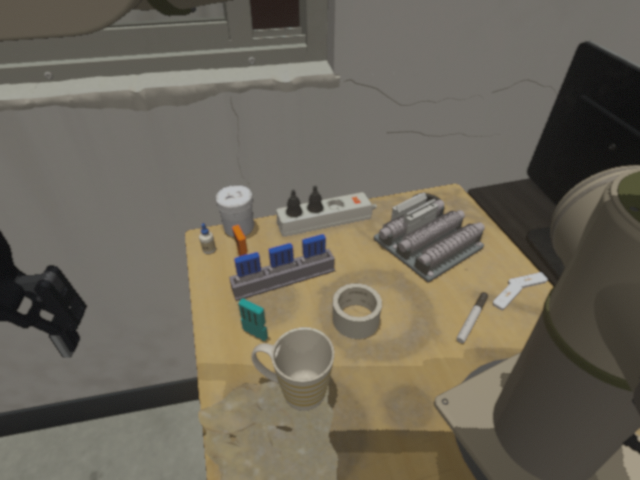

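View pics/top0.png

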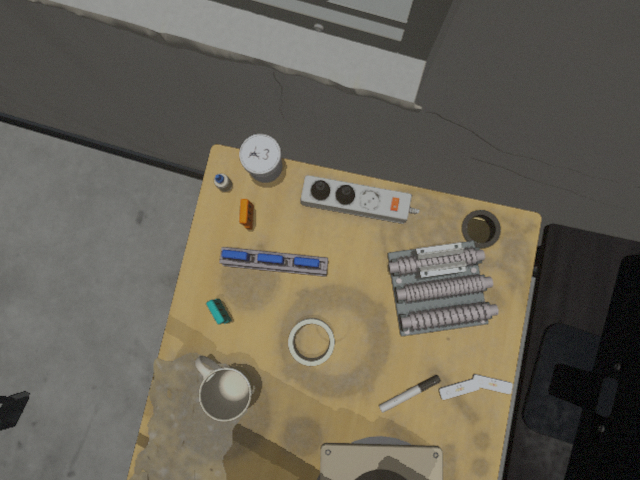

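View pics/wrist0.png

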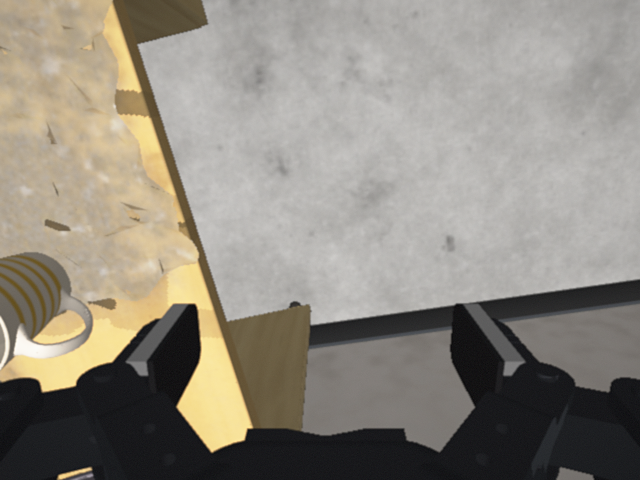

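The top view shows the holder with three blue leaves at (234,255), (270,258) and (307,262). The stand's guided spindle is at (437,262), and the orange (245,212) and turquoise (217,311) look-alikes are off the holder. The jar is at (260,155) and the dropper at (221,182). Next I measure.

Run:
```python
from look import *
p,d,P,T,k=load('top0')
hsv=cv2.cvtColor(p,cv2.COLOR_RGB2HSV)
m=((hsv[...,0]>105)&(hsv[...,0]<130)&(hsv[...,1]>120)).astype(np.uint8)
n,l,s,c=cv2.connectedComponentsWithStats(m)
for i in range(1,n):
    if s[i,4]>40:
        q=P[l==i]; q=q[np.isfinite(q[:,0])]
        zt=np.percentile(q[:,2],90); t=q[q[:,2]>zt-6]
        (cx,cy),wh,a=cv2.minAreaRect(t[:,:2].astype(np.float32))
        print(c[i],s[i,4],'ztop',zt,'mean',t.mean(0),'rect',cx,cy,wh,a)
# holder, stand
def reg(u0,v0,u1,v1,z0,z1):
    q=P[v0:v1,u0:u1].reshape(-1,3); q=q[(q[:,2]>z0)&(q[:,2]<z1)]
    print(len(q),cv2.minAreaRect(q[:,:2].astype(np.float32)),q.mean(0))
reg(205,235,340,285,20,40)
reg(380,235,510,345,4,100)
reg(380,235,510,345,64,100)
img=cv2.resize(cv2.cvtColor(p,cv2.COLOR_RGB2BGR)[235:340,380:510],None,fx=6,fy=5.7,interpolation=cv2.INTER_CUBIC)
cv2.imwrite('pics/standcrop.png',img)
img=cv2.resize(cv2.cvtColor(p,cv2.COLOR_RGB2BGR)[190:330,200:340],None,fx=4.2,fy=4.2,interpolation=cv2.INTER_CUBIC)
cv2.imwrite('pics/holdcrop.png',img)
for z in range(250,275,2): print(z,[(int(x) if np.isfinite(x) else -1) for x in P[z,400:480:5,2]])
```

```text
[234.1        254.39473684] 190 ztop 85.31200129824529 mean [436.73101382 263.39354568  83.23683346] rect 436.8610534667969 263.7952880859375 (42.84367752075195, 13.192416191101074) 85.27491760253906
[269.88172043 258.01075269] 186 ztop 85.32563929188741 mean [432.17766578 202.0844307   83.42345116] rect 432.2235107421875 201.94723510742188 (41.556617736816406, 12.81684684753418) 85.94635009765625
[306.02631579 261.61578947] 190 ztop 84.93773157649858 mean [427.55979587 139.79431881  83.19300762] rect 427.6618957519531 139.8143310546875 (42.09440231323242, 13.298828125) 84.6463851928711
929 ((432.01715087890625, 201.48590087890625), (195.69017028808594, 30.373666763305664), 85.55799102783203) [429.73106599 199.00083061  32.97794462]
7942 ((396.61407470703125, -108.21781921386719), (191.43482971191406, 222.4040985107422), 0.2745371460914612) [389.5644983  -98.87018955  38.35667796]
1006 ((438.0291748046875, -93.63113403320312), (50.7438850402832, 80.37934112548828), 9.495465278625488) [437.74831881 -92.89377631  70.36070496]
250 [0, 9, 10, 63, 66, 67, 66, 65, 68, 77, 75, 75, 75, 41, 42, 38]
252 [13, 9, 15, 60, 67, 67, 75, 75, 76, 75, 72, 70, 68, 45, 48, 47]
254 [10, 9, 10, 52, 75, 76, 75, 70, 69, 67, 66, 59, 48, 47, 49, 51]
256 [10, 32, 28, 53, 70, 73, 69, 68, 67, 47, 46, 52, 52, 52, 52, 49]
258 [26, 43, 41, 44, 67, 67, 49, 46, 50, 49, 52, 49, 48, 50, 49, 51]
260 [42, 46, 47, 46, 48, 51, 45, 48, 50, 48, 48, 47, 49, 46, 48, 48]
262 [45, 50, 49, 48, 50, 46, 50, 50, 49, 48, 47, 69, 70, 46, 45, 42]
264 [49, 49, 48, 50, 48, 48, 49, 48, 67, 69, 69, 71, 77, 79, 38, 26]
266 [49, 49, 48, 48, 46, 64, 67, 72, 71, 74, 76, 76, 77, 28, 30, 12]
268 [48, 45, 47, 46, 70, 73, 74, 76, 77, 74, 69, 67, 70, 11, 11, 10]
270 [49, 46, 48, 45, 74, 75, 76, 67, -1, 67, 70, 69, 69, 66, 11, 14]
272 [46, 45, 39, 24, 68, 72, 68, 67, 69, 66, 67, 66, 37, 9, 13, 11]
274 [37, 26, 29, 12, 64, 68, 69, 68, 66, 55, 13, 13, 11, 10, 13, 30]
```

View pics/standcrop.png

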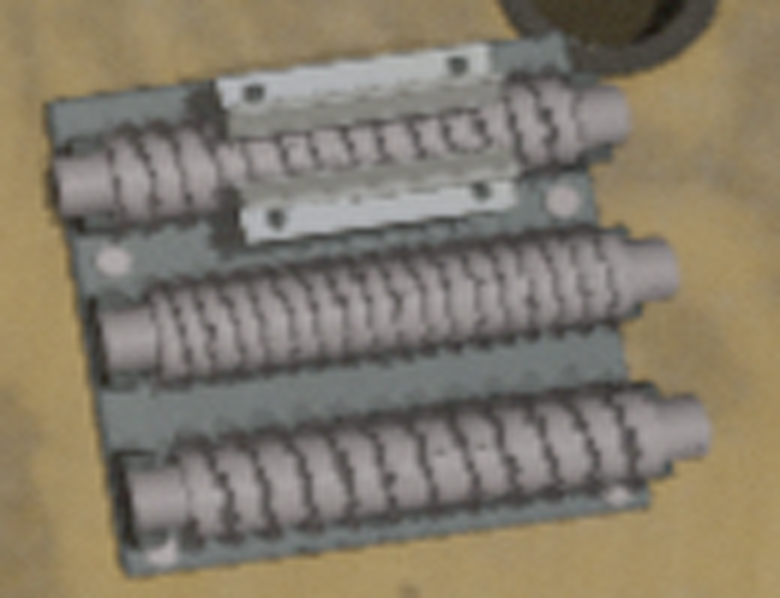

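View pics/holdcrop.png

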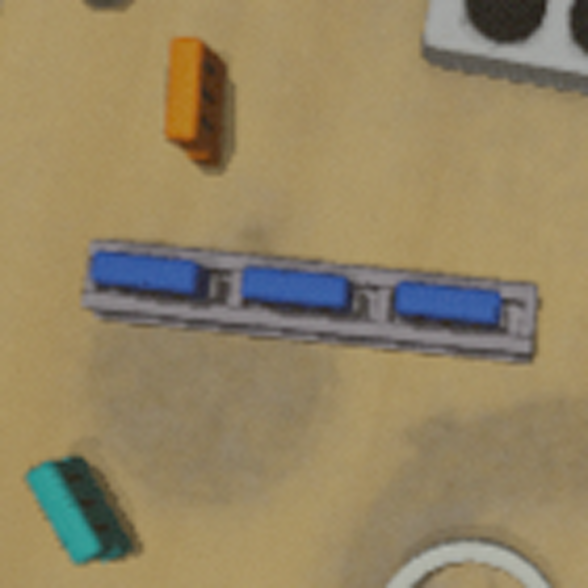

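The stand crop shows the slot with the thread inside. The holder crop shows three upright blue grips; the orange and turquoise copies stand or lie outside the holder, so I'll leave them alone. Next I set up motion helpers and refine the stand pose.

```bash
cat > mv.py <<'E'
import numpy as np,json,sys
from scipy.spatial.transform import Rotation as R
from bench import r
def rpy(a): return R.from_euler('xyz',a,degrees=True)
def cur():
    s=r.sense(); return s['tool_pos'],rpy(s['tcp_rot']),s
def goalR(yaw,flip=1):
    z=flip*np.array([np.cos(np.radians(yaw)),np.sin(np.radians(yaw)),0]); x=np.array([0,0,-1.]); y=np.cross(z,x)
    return R.from_matrix(np.stack([x,y,z],1))
def loadc():
    c=json.load(open('cmd.json')); return np.array(c['p']),R.from_quat(c['q'])
def savec(p,q): json.dump(dict(p=list(p),q=list(q.as_quat())),open('cmd.json','w'))
def apply(shift,turn):  # shift cm, turn deg: register what was commanded
    p,q=loadc(); p=p+q.apply(np.array(shift)*10); q=q*R.from_rotvec(np.radians(turn)); savec(p,q)
def to(pos,yaw,flip=1):
    p,q=loadc(); g=goalR(yaw,flip)
    return np.round(q.inv().apply(np.array(pos)-p)/10,3), np.round(np.degrees((q.inv()*g).as_rotvec()),2)
def st():
    p,q=loadc(); m,mq,s=cur()
    print('t',round(s['time'],2),'cmd',np.round(p,2),'meas',np.round(m,2),'F',np.round(s['ft_force'],2),'tq',np.round(s['wrist_torque'],2),'gap',round(s['finger_gap'],2),'zdir',np.round(np.degrees(np.arctan2(*mq.as_matrix()[[1,0],2])),2),'down',np.round(mq.as_matrix()[:,0],4))
E
python3 - <<'E'
from mv import *
m,q,s=cur(); print(q.as_matrix().round(4))
# zero-pose rounding: initial commanded
savec([242.333,548.89,202.192],q); st()
for f in(1,-1): print(f,to([428,140,160],-4.4,f))
from look import *
p,d,P,T,k=load('top0')
# guide top plane points
q=P[235:285,385:510].reshape(-1,3); q=q[(q[:,2]>72)&(q[:,2]<82)]
print(len(q),cv2.minAreaRect(q[:,:2].astype(np.float32)))
# obstacles: power strip, cup heights
for n,(u0,v0,u1,v1) in dict(strip=(298,172,420,222),cup=(460,208,502,250),jar=(238,132,284,184),drop=(212,172,232,192),orange=(236,196,256,230)).items():
    q=P[v0:v1,u0:u1].reshape(-1,3); q=q[q[:,2]>15]; print(n,q.min(0).round(),q.max(0).round(),np.median(q,0).round())
E
```

```text
[[-7.000e-04 -9.148e-01  4.039e-01]
 [-1.200e-03  4.039e-01  9.148e-01]
 [-1.000e+00  1.000e-04 -1.400e-03]]
t 0.15 cmd [242.33 548.89 202.19] meas [242.11 548.48 201.37] F [ 0.2   0.13 -0.54] tq [-0.02 -0.02  0.03] gap 85.51 zdir 66.18 down [-7.0e-04 -1.2e-03 -1.0e+00]
1 (array([  4.257, -33.501, -29.9  ]), array([ 7.058e+01, -8.000e-02,  4.000e-02]))
-1 (array([  4.257, -33.501, -29.9  ]), array([-1.0942e+02, -5.0000e-02, -8.0000e-02]))
310 ((437.3992004394531, -93.92584228515625), (33.42494201660156, 79.4075698852539), 9.595999717712402)
strip [510. -65.  15.] [591. 157. 101.] [547.  53.  42.]
cup [ 457. -171.   15.] [ 471. -125.   78.] [ 463. -151.   39.]
jar [578. 191.  15.] [651. 263.  91.] [609. 225.  86.]
drop [563. 289.  15.] [590. 315.  70.] [573. 299.  40.]
orange [491. 245.  15.] [539. 260.  80.] [512. 250.  74.]
```

{"api": "servo_tool", "payload": {"commands": [[[100,3,-22,-20,50,0,0],[100,3,-22,-20,50,0,0],[100,3,-22,-20,50,0,0],[100,3,-22,-20,50,0,0],[100,3,-22,-20,50,0,0],[100,3,-22,-20,50,0,0],[100,3,-22,-20,50,0,0],[100,3,-22,-20,50,0,0]]], "force": 50}}

```text
time: 0.95
tool_pos: [363.2, 276.0, 172.0]
tcp_rot: [141.1, 90.0, 157.1]
ft_force: [-0.9, 1.2, -0.7]
finger_gap: 52.3
```

Run:
```python
from mv import *
savec(loadc()[0],goalR(66.18))
apply([3,-22,-20],[50,0,0]); st()
print(to([427.7,139.8,150],-4.4))
```

```text
t 0.95 cmd [362.82 277.08 172.19] meas [363.2  275.98 172.01] F [-0.87  1.23 -0.73] tq [ 0.04  0.   -0.01] gap 52.35 zdir 16.03 down [-3.e-04  1.e-04 -1.e+00]
(array([  2.219, -14.992,   2.406]), array([20.58,  0.  ,  0.  ]))
```

{"api": "servo_tool", "payload": {"commands": [[[100,2.2,-15,2.4,20.6,0,0],[100,2.2,-15,2.4,20.6,0,0],[100,2.2,-15,2.4,20.6,0,0],[100,2.2,-15,2.4,20.6,0,0],[100,2.2,-15,2.4,20.6,0,0],[100,2.2,-15,2.4,20.6,0,0]]]}}

```text
time: 1.55
tool_pos: [427.3, 141.3, 150.4]
tcp_rot: [110.7, 90.0, 106.4]
ft_force: [-0.1, -0.3, 0.5]
finger_gap: 52.3
```

Run:
```python
from mv import *
from look import *
apply([2.2,-15,2.4],[20.6,0,0]); st(); snap('wrist','w1'); snap('top','t1'); st()
```

```text
t 1.55 cmd [427.67 139.71 150.19] meas [427.31 141.3  150.36] F [-0.09 -0.35  0.46] tq [ 0.05 -0.02 -0.04] gap 52.25 zdir -4.28 down [-2.e-04  7.e-04 -1.e+00]
t 1.65 cmd [427.67 139.71 150.19] meas [427.26 141.5  150.47] F [ 0.69 -0.78  0.68] tq [ 0.01 -0.05 -0.01] gap 52.04 zdir -4.23 down [ 2.e-04  5.e-04 -1.e+00]
```

View pics/w1.png

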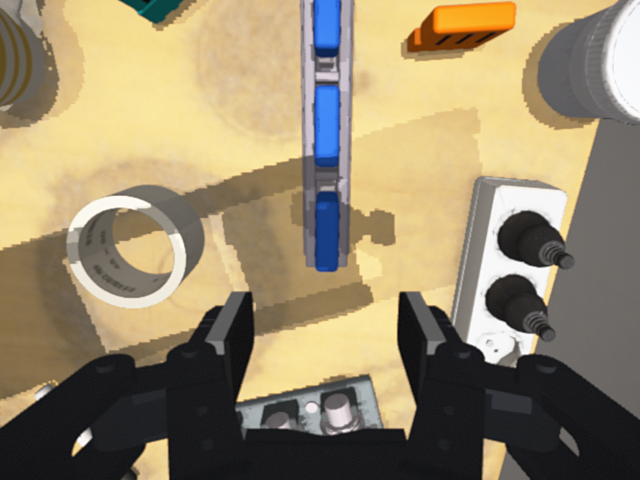

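The wrist view shows the three blue leaves at (327,25), (327,125) and (327,230), with the nearest (327,230) ahead of the fingers; orange is at (465,25) off to the side. Now to measure them.

```bash
cat > leaf.py <<'E'
from look import *
def leaves(f):
    p,d,P,T,k=load(f)
    hsv=cv2.cvtColor(p,cv2.COLOR_RGB2HSV)
    m=((hsv[...,0]>105)&(hsv[...,0]<130)&(hsv[...,1]>110)).astype(np.uint8)
    n,l,s,c=cv2.connectedComponentsWithStats(m)
    for i in range(1,n):
        if s[i,4]>60:
            q=P[l==i]; q=q[np.isfinite(q[:,0])]
            zt=np.percentile(q[:,2],90); t=q[abs(q[:,2]-zt)<4]
            (cx,cy),wh,a=cv2.minAreaRect(t[:,:2].astype(np.float32))
            print(f,c[i].round(),s[i,4],'ztop',zt.round(1),'rect',round(cx,1),round(cy,1),np.round(wh,1),round(a,1))
E
python3 - <<'E'
from leaf import *
leaves('w1'); leaves('t1')
from mv import *
m,q,s=cur(); 
p,q0=loadc()
savec(m,goalR(-4.25)); st()
E
```

```text
w1 [326.  27.] 1445 ztop 85.3 rect 437.0 255.4 [23.1 13.3] 85.3
w1 [327. 125.] 1978 ztop 85.3 rect 433.3 204.6 [43.4 13.2] 85.3
w1 [327. 231.] 1776 ztop 85.2 rect 428.8 142.2 [42.7 13. ] 85.4
t 1.65 cmd [427.26 141.5  150.47] meas [427.26 141.5  150.47] F [ 0.69 -0.78  0.68] tq [ 0.01 -0.05 -0.01] gap 52.04 zdir -4.23 down [ 2.e-04  5.e-04 -1.e+00]
```

Run:
```python
from mv import *
print(to([428.5,141.2,46],-4.5))
```

```text
(array([10.447, -0.021,  0.126]), array([0.25, 0.  , 0.  ]))
```

{"api": "servo_tool", "payload": {"commands": [[[100,4,0,0.1,-0.2,0,0],[100,8,0,0.1,-0.2,0,0],[100,10.4,0,0.1,-0.2,0,0],[100,10.4,0,0.1,-0.2,0,0],[255,10.4,0,0.1,-0.2,0,0],[255,10.4,0,0.1,-0.2,0,0],[255,10.4,0,0.1,-0.2,0,0],[255,10.4,0,0.1,-0.2,0,0]]]}}

```text
time: 2.45
tool_pos: [430.2, 140.1, 48.0]
tcp_rot: [18.2, 89.8, 14.0]
ft_force: [1.1, 0.7, 3.0]
finger_gap: 11.8
```

Run:
```python
from mv import *
apply([10.4,0,.1],[.2,0,0]); st()
```

```text
t 2.45 cmd [428.25 141.43  46.47] meas [430.21 140.1   48.04] F [1.05 0.7  2.98] tq [ 0.17 -0.12  0.03] gap 11.75 zdir -4.21 down [ 3.4e-03  8.0e-04 -1.0e+00]
```

{"api": "servo_tool", "payload": {"commands": [[[255,0,0,0,0,0,0],[255,0,0,0,0,0,0],[255,0,0,0,0,0,0]]]}}

```text
time: 2.75
tool_pos: [429.9, 139.9, 47.4]
tcp_rot: [20.8, 89.8, 16.6]
ft_force: [1.5, 1.4, 5.8]
finger_gap: 11.8
```

Run:
```python
from mv import *
from leaf import *
st(); snap('wrist','w2'); st(); snap('scene','s2'); st(); leaves('w2')
```

```text
t 2.75 cmd [428.25 141.43  46.47] meas [429.91 139.93  47.36] F [1.48 1.35 5.83] tq [ 0.23 -0.23 -0.  ] gap 11.78 zdir -4.23 down [ 2.6e-03  8.0e-04 -1.0e+00]
t 2.8 cmd [428.25 141.43  46.47] meas [429.9  139.91  47.34] F [1.04 0.99 6.26] tq [ 0.23 -0.3   0.01] gap 11.75 zdir -4.24 down [ 2.5e-03  8.0e-04 -1.0e+00]
t 2.85 cmd [428.25 141.43  46.47] meas [429.89 139.92  47.33] F [1.19 1.6  6.33] tq [ 0.24 -0.23  0.01] gap 12.15 zdir -4.24 down [ 2.5e-03  8.0e-04 -1.0e+00]
w2 [320.   7.] 578 ztop 69.5 rect 436.1 244.3 [ 1.3 12. ] 85.8
w2 [320. 127.] 6063 ztop 85.2 rect 433.3 204.3 [43.8 13.8] 85.7
w2 [325. 298.] 4921 ztop 83.9 rect 430.4 141.4 [43.6 13.8] 85.2
```

View pics/w2.png

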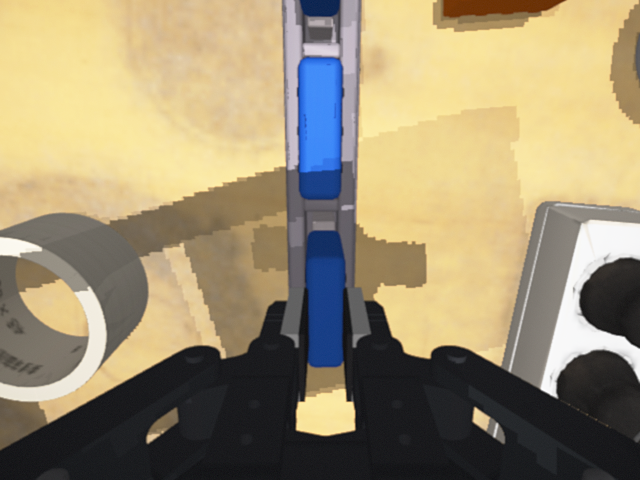

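The wrist view shows the nearest leaf held between the pads (325,298), with a light 6 N upward force. Now I lift it.

{"api": "servo_tool", "payload": {"commands": [[[255,-2,0,0,0,0,0],[255,-5,0,0,0,0,0],[255,-8,0,0,0,0,0],[255,-10.5,0,0,0,0,0],[255,-10.5,0,0,0,0,0],[255,-10.5,0,0,0,0,0]]]}}

```text
time: 3.45
tool_pos: [428.6, 139.5, 151.0]
tcp_rot: [-3.4, 90.0, -7.6]
ft_force: [0.2, -0.3, -0.8]
finger_gap: 12.0
```

Run:
```python
from mv import *
from leaf import *
apply([-10.5,0,0],[0,0,0]); st(); snap('wrist','w3');  snap('scene','s3'); st(); leaves('w3')
img=cv2.imread('pics/s3.png')[150:350,200:400]; cv2.imwrite('pics/s3c.png',cv2.resize(img,None,fx=3,fy=3,interpolation=cv2.INTER_CUBIC))
```

```text
t 3.45 cmd [428.25 141.43 151.47] meas [428.64 139.5  150.96] F [ 0.17 -0.27 -0.82] tq [ 0.02 -0.02 -0.02] gap 12.01 zdir -4.24 down [ 2.e-04 -0.e+00 -1.e+00]
t 3.55 cmd [428.25 141.43 151.47] meas [427.5  139.3  149.43] F [ 0.2   0.61 -1.39] tq [ 0.   -0.01  0.01] gap 11.73 zdir -4.23 down [-2.8e-03 -6.0e-04 -1.0e+00]
w3 [323.  26.] 1362 ztop 85.2 rect 436.7 254.6 [21.4 13.3] 84.9
w3 [324. 122.] 1973 ztop 85.3 rect 433.1 204.4 [43.2 13.3] 85.3
w3 [325. 298.] 4850 ztop 187.5 rect 429.2 141.1 [43.5 13.4] 86.5
```

View pics/s3c.png

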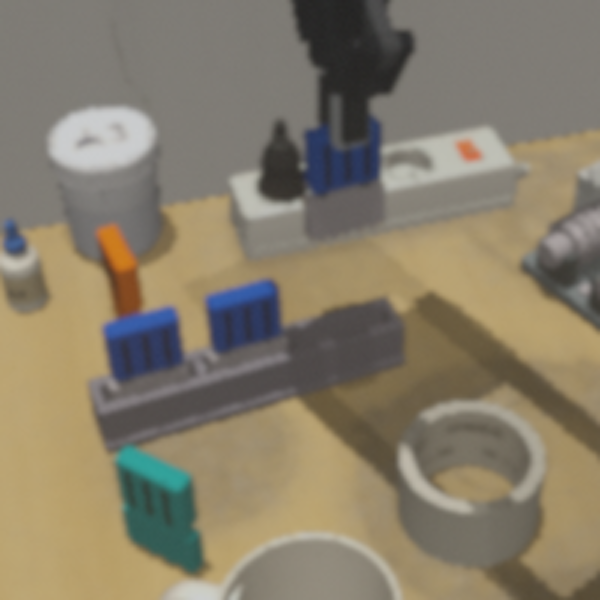

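View pics/w3.png

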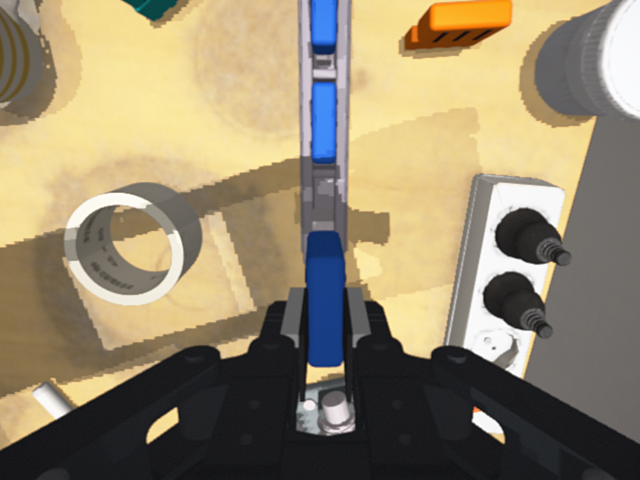

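The leaf is held upright and clear of the holder: scene crop (345,180), wrist view (325,298). Next I move past the stand to look at the slot with the wrist camera.

Run:
```python
from mv import *
st(); m,q,s=cur(); savec([428.2,139.4,150.2],goalR(-4.24)); print(to([451,-175,160],9.6))
```

```text
t 3.55 cmd [428.25 141.43 151.47] meas [427.5  139.3  149.43] F [ 0.2   0.61 -1.39] tq [ 0.   -0.01  0.01] gap 11.73 zdir -4.23 down [-2.8e-03 -6.0e-04 -1.0e+00]
(array([ -0.98 , -31.185,   4.598]), array([-13.84,   0.  ,   0.  ]))
```

{"api": "servo_tool", "payload": {"commands": [[[255,-1,-4,0.6,-2,0,0],[255,-1,-8.5,1.2,-4,0,0],[255,-1,-13,1.9,-6,0,0],[255,-1,-17.5,2.6,-8,0,0],[255,-1,-22,3.2,-10,0,0],[255,-1,-26.5,3.9,-12,0,0],[255,-1,-31.2,4.6,-13.8,0,0],[255,-1,-31.2,4.6,-13.8,0,0]]]}}

```text
time: 4.35
tool_pos: [450.1, -179.7, 159.3]
tcp_rot: [-175.4, 89.8, -166.0]
ft_force: [-0.1, 0.2, -0.6]
finger_gap: 11.9
```

{"api": "servo_tool", "payload": {"commands": [[[255,0,0,0,0,0,0],[255,0,0,0,0,0,0]]]}}

```text
time: 4.55
tool_pos: [450.8, -173.9, 159.8]
tcp_rot: [134.8, 89.8, 144.4]
ft_force: [-0.0, -0.0, -0.0]
finger_gap: 12.2
```

Run:
```python
from mv import *
from leaf import *
apply([-1,-31.2,4.6],[-13.8,0,0]); st(); snap('wrist','w4'); snap('top','t4'); st(); leaves('w4')
```

```text
t 4.55 cmd [ 451.01 -175.15  160.2 ] meas [ 450.76 -173.9   159.83] F [-0.02 -0.02 -0.01] tq [0.04 0.06 0.02] gap 12.18 zdir 9.57 down [-0.0022  0.0016 -1.    ]
t 4.65 cmd [ 451.01 -175.15  160.2 ] meas [ 451.28 -173.6   160.54] F [ 0.19  0.07 -1.14] tq [ 0.01 -0.01 -0.02] gap 12.17 zdir 9.66 down [-1.e-03  7.e-04 -1.e+00]
w4 [325. 299.] 4850 ztop 196.4 rect 451.1 -172.7 [13.4 43.8] 10.4
```

View pics/w4.png

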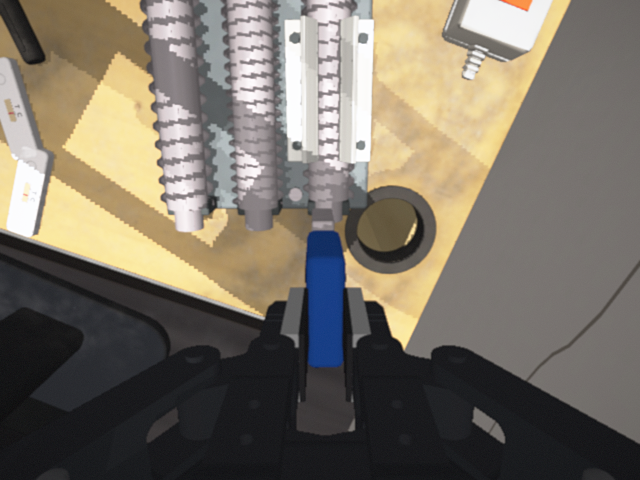

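The wrist view shows the guide at (329,90) with thread turns visible in the slot, directly ahead of the held leaf at (325,299). Now I get the slot pose and crest pattern.

Run:
```python
from look import *
p,d,P,T,k=load('w4')
q=P[10:175,275:385].reshape(-1,3); q=q[(q[:,2]>72)&(q[:,2]<82)]
rc=cv2.minAreaRect(q[:,:2].astype(np.float32)); print(len(q),rc,np.percentile(q[:,2],[10,50,90]))
c=np.array(rc[0]); yaw=np.radians(rc[2] if rc[2]<45 else rc[2]-90)
ex=np.array([np.cos(yaw),np.sin(yaw)]); ey=np.array([-ex[1],ex[0]])
loc=(q[:,:2]-c)@np.stack([ex,ey],1); 
print('x inner',np.sort(loc[loc[:,0]<0,0])[-10:].round(1),np.sort(loc[loc[:,0]>0,0])[:10].round(1), 'y',loc[:,1].min(),loc[:,1].max())
# rectified view at z=54
H,W=200*4,60*4  # 0.25... y -100..100
ys=np.arange(-90,60,.25); xs=np.arange(-30,30,.25)
X,Y=np.meshgrid(xs,ys)
W3=np.stack([c[0]+X*ex[0]+Y*ey[0],c[1]+X*ex[1]+Y*ey[1],np.full_like(X,54)],-1)
Ci=(W3-T[:3,3])@T[:3,:3]
mu=(Ci[...,0]/Ci[...,2]*k[0]+k[2]).astype(np.float32); mv=(Ci[...,1]/Ci[...,2]*k[1]+k[3]).astype(np.float32)
im=cv2.remap(p,mu,mv,cv2.INTER_CUBIC); zz=cv2.remap(P[...,2].astype(np.float32),mu,mv,cv2.INTER_LINEAR)
cv2.imwrite('pics/rect4.png',cv2.cvtColor(cv2.resize(np.rot90(im),None,fx=1.3,fy=1.3),cv2.COLOR_RGB2BGR))
g=im[...,1][:, (xs>-3)&(xs<3)].mean(1); h=np.nanmean(zz[:,(xs>-3)&(xs<3)],1)
for y,a,b in list(zip(ys,g,h))[::4]: print(y,int(a),round(float(b),1),end=' | ')
```

```text
3362 ((439.36077880859375, -92.47407531738281), (32.23513412475586, 79.82109069824219), 9.641579627990723) [72.88526753 75.99844431 77.76643986]
x inner [-9.  -9.  -9.  -9.  -8.9 -8.9 -8.9 -8.8 -8.6 -8.6] [8.3 8.8 8.8 8.9 9.  9.  9.  9.  9.1 9.1] y -39.910534410643415 39.91056593053614
-90.0 46 164.9 | -89.0 44 162.9 | -88.0 75 160.7 | -87.0 128 151.7 | -86.0 130 151.8 | -85.0 128 151.7 | -84.0 140 151.4 | -83.0 155 151.8 | -82.0 144 151.6 | -81.0 109 150.9 | -80.0 91 148.6 | -79.0 94 145.6 | -78.0 95 142.9 | -77.0 95 135.6 | -76.0 96 133.3 | -75.0 97 129.9 | -74.0 96 119.5 | -73.0 110 108.0 | -72.0 144 62.2 | -71.0 154 46.5 | -70.0 153 46.4 | -69.0 154 46.7 | -68.0 153 48.6 | -67.0 136 50.2 | -66.0 138 50.3 | -65.0 161 50.4 | -64.0 161 50.6 | -63.0 155 50.6 | -62.0 153 50.3 | -61.0 155 50.9 | -60.0 153 50.4 | -59.0 134 50.6 | -58.0 129 50.6 | -57.0 132 50.8 | -56.0 144 50.3 | -55.0 164 50.6 | -54.0 167 50.5 | -53.0 166 50.3 | -52.0 166 50.6 | -51.0 166 50.3 | -50.0 154 50.3 | -49.0 131 50.5 | -48.0 129 50.5 | -47.0 132 50.4 | -46.0 148 50.3 | -45.0 169 50.3 | -44.0 196 50.2 | -43.0 
[... 947 characters left out ...]
5.0 230 50.5 | 16.0 229 50.4 | 17.0 229 50.2 | 18.0 232 50.4 | 19.0 204 50.3 | 20.0 140 50.3 | 21.0 137 50.5 | 22.0 160 50.5 | 23.0 219 50.5 | 24.0 230 50.3 | 25.0 229 50.7 | 26.0 228 50.4 | 27.0 228 50.6 | 28.0 229 50.1 | 29.0 215 50.5 | 30.0 185 50.2 | 31.0 175 50.7 | 32.0 199 50.7 | 33.0 230 50.3 | 34.0 229 50.2 | 35.0 230 50.5 | 36.0 233 50.3 | 37.0 239 50.5 | 38.0 237 50.5 | 39.0 212 50.5 | 40.0 180 50.7 | 41.0 173 50.2 | 42.0 215 50.4 | 43.0 245 50.5 | 44.0 243 50.5 | 45.0 243 50.5 | 46.0 243 50.4 | 47.0 243 50.4 | 48.0 240 50.6 | 49.0 209 50.5 | 50.0 180 50.5 | 51.0 170 50.8 | 52.0 225 50.7 | 53.0 203 40.8 | 54.0 0 0.0 | 55.0 0 0.0 | 56.0 0 0.0 | 57.0 0 0.0 | 58.0 0 0.0 | 59.0 0 0.0 |
```

View pics/rect4.png

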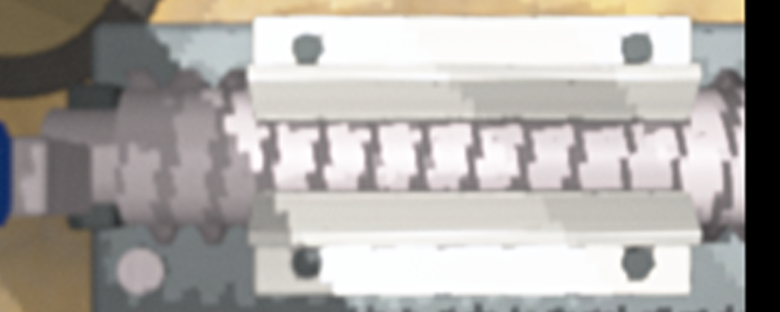

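The crest pattern repeats every ~10 mm (dark bands at y ≈ 0.8 mod 10), so the visual pitch is about 10 mm; the feel test decides. I move the leaf over the slot.

{"api": "servo_tool", "payload": {"commands": [[[255,0,3,0.1,0,0,0],[255,0,6,0.2,0,0,0],[255,0,8.1,0.2,0,0,0],[255,1.5,8.1,0.2,0,0,0],[255,3,8.1,0.2,0,0,0],[255,3,8.1,0.2,0,0,0],[255,3,8.1,0.2,0,0,0],[255,3,8.1,0.2,0,0,0]]]}}

```text
time: 5.45
tool_pos: [440.2, -95.3, 131.4]
tcp_rot: [-85.9, 90.0, -76.4]
ft_force: [0.4, 0.5, 0.2]
finger_gap: 11.7
```

Run:
```python
from mv import *
from leaf import *
apply([3,8.1,.2],[0,0,0]); st(); snap('wrist','w5'); st(); leaves('w5')
```

```text
t 5.45 cmd [439.53 -94.94 130.2 ] meas [440.2  -95.27 131.39] F [0.42 0.53 0.25] tq [-0.   -0.02 -0.02] gap 11.71 zdir 9.53 down [ 0.e+00 -1.e-04 -1.e+00]
t 5.5 cmd [439.53 -94.94 130.2 ] meas [440.38 -95.3  131.64] F [-0.14  0.13 -1.74] tq [-0.03 -0.01 -0.  ] gap 12.06 zdir 9.53 down [ 6.e-04 -2.e-04 -1.e+00]
w5 [325. 299.] 4863 ztop 167.9 rect 440.4 -93.8 [13.8 43.7] 9.0
```

View pics/w5.png

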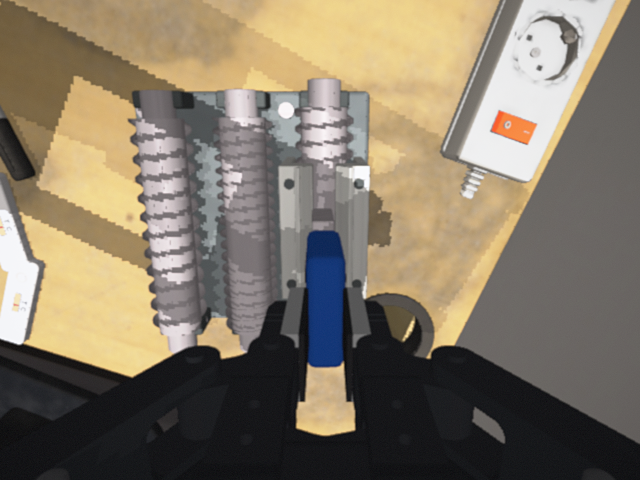

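The leaf (325,299) is over the slot, between the white guide plates (290–362). I lower it into the slot.

{"api": "servo_tool", "payload": {"commands": [[[255,1,0,-0.07,0,0,0],[255,2,0,-0.07,0,0,0],[255,2.6,0,-0.07,0,0,0],[255,2.9,0,-0.07,0,0,0],[255,3,0,-0.07,0,0,0],[255,3,0,-0.07,0,0,0]]]}}

```text
time: 6.1
tool_pos: [439.3, -94.8, 101.1]
tcp_rot: [145.6, 90.0, 155.2]
ft_force: [1.4, 0.2, -0.7]
finger_gap: 11.9
```

{"api": "servo_tool", "payload": {"commands": [[[255,0,0,0,0,0,0],[255,0,0,0,0,0,0]]]}}

```text
time: 6.3
tool_pos: [439.4, -94.9, 101.4]
tcp_rot: [-41.8, 90.0, -32.2]
ft_force: [0.1, 0.1, -1.5]
finger_gap: 11.8
```

Run:
```python
from mv import *
apply([3,0,-.07],[0,0,0]); st()
```

```text
t 6.3 cmd [438.84 -95.06 100.2 ] meas [439.41 -94.85 101.41] F [ 0.14  0.13 -1.54] tq [ 0.04 -0.13  0.  ] gap 11.79 zdir 9.58 down [ 2.e-04 -1.e-04 -1.e+00]
```

{"api": "servo_tool", "payload": {"commands": [[[255,0.3,0,0,0,0,0],[255,0.55,0,0,0,0,0],[255,0.55,0,0,0,0,0],[255,0.55,0,0,0,0,0]]]}}

```text
time: 6.7
tool_pos: [439.3, -94.8, 95.6]
tcp_rot: [148.6, 90.0, 158.2]
ft_force: [0.5, 0.2, -1.5]
finger_gap: 12.1
```

{"api": "servo_tool", "payload": {"commands": [[[255,0.1,0,0,0,0,0],[255,0.1,0,0,0,0,0]]]}}

```text
time: 6.9
tool_pos: [439.4, -94.8, 94.7]
tcp_rot: [11.4, 90.0, 21.0]
ft_force: [0.8, -0.4, -1.1]
finger_gap: 11.9
```

{"api": "servo_tool", "payload": {"commands": [[[255,0.1,0,0,0,0,0],[255,0.1,0,0,0,0,0]]]}}

```text
time: 7.1
tool_pos: [439.6, -94.9, 94.0]
tcp_rot: [-25.2, 90.0, -15.6]
ft_force: [-0.8, 0.8, 2.4]
finger_gap: 12.0
```

{"api": "servo_tool", "payload": {"commands": [[[255,0.05,0,0,0,0,0],[255,0.05,0,0,0,0,0]]]}}

```text
time: 7.3
tool_pos: [439.7, -94.9, 93.6]
tcp_rot: [-23.9, 90.0, -14.3]
ft_force: [-0.6, 1.3, 4.1]
finger_gap: 11.9
```

{"api": "servo_tool", "payload": {"commands": [[[255,0,0.1,0,0,0,0],[255,0,0.1,0,0,0,0]]]}}

```text
time: 7.5
tool_pos: [439.5, -94.0, 93.5]
tcp_rot: [-49.1, 90.0, -39.6]
ft_force: [0.8, -0.7, 4.3]
finger_gap: 11.8
```

{"api": "servo_tool", "payload": {"commands": [[[255,0,0.1,0,0,0,0],[255,0,0.1,0,0,0,0]]]}}

```text
time: 7.7
tool_pos: [439.2, -93.2, 93.4]
tcp_rot: [-61.9, 89.9, -52.4]
ft_force: [0.3, -1.4, 3.9]
finger_gap: 12.0
```

{"api": "servo_tool", "payload": {"commands": [[[255,0,0.1,0,0,0,0],[255,0,0.1,0,0,0,0]]]}}

```text
time: 7.9
tool_pos: [439.0, -92.2, 93.4]
tcp_rot: [-68.5, 89.9, -58.9]
ft_force: [1.1, -3.7, 4.2]
finger_gap: 12.1
```

{"api": "servo_tool", "payload": {"commands": [[[255,0,0.1,0,0,0,0],[255,0,0.1,0,0,0,0]]]}}

```text
time: 8.1
tool_pos: [438.8, -91.0, 93.3]
tcp_rot: [-52.1, 90.0, -42.5]
ft_force: [0.3, -3.6, 3.5]
finger_gap: 11.8
```

{"api": "servo_tool", "payload": {"commands": [[[255,0,0.1,0,0,0,0],[255,0,0.1,0,0,0,0]]]}}

```text
time: 8.3
tool_pos: [438.7, -90.2, 93.4]
tcp_rot: [-63.3, 90.0, -53.8]
ft_force: [0.9, -4.8, 4.5]
finger_gap: 11.9
```

{"api": "servo_tool", "payload": {"commands": [[[255,0,0.1,0,0,0,0],[255,0,0.1,0,0,0,0]]]}}

```text
time: 8.5
tool_pos: [438.5, -89.0, 93.4]
tcp_rot: [-47.1, 90.0, -37.5]
ft_force: [1.1, -4.4, 4.4]
finger_gap: 11.5
```

{"api": "servo_tool", "payload": {"commands": [[[255,0,0.1,0,0,0,0],[255,0,0.1,0,0,0,0]]]}}

```text
time: 8.7
tool_pos: [438.4, -88.2, 93.4]
tcp_rot: [-62.8, 90.0, -53.2]
ft_force: [1.7, -5.2, 4.2]
finger_gap: 12.4
```

{"api": "servo_tool", "payload": {"commands": [[[255,0,0.1,0,0,0,0],[255,0,0.1,0,0,0,0]]]}}

```text
time: 8.9
tool_pos: [438.3, -87.5, 93.5]
tcp_rot: [-69.8, 89.9, -60.3]
ft_force: [0.9, -5.4, 5.5]
finger_gap: 12.3
```

{"api": "servo_tool", "payload": {"commands": [[[255,0,0.1,0,0,0,0],[255,0,0.1,0,0,0,0]]]}}

```text
time: 9.1
tool_pos: [438.1, -86.4, 93.6]
tcp_rot: [-60.7, 89.9, -51.1]
ft_force: [1.3, -5.2, 7.1]
finger_gap: 12.3
```

{"api": "servo_tool", "payload": {"commands": [[[255,0,0.1,0,0,0,0],[255,0,0.1,0,0,0,0]]]}}

```text
time: 9.3
tool_pos: [438.1, -85.6, 93.7]
tcp_rot: [-65.1, 89.9, -55.5]
ft_force: [0.9, -6.7, 5.4]
finger_gap: 12.3
```

{"api": "servo_tool", "payload": {"commands": [[[255,0,0.1,0,0,0,0],[255,0,0.1,0,0,0,0]]]}}

```text
time: 9.5
tool_pos: [437.4, -83.6, 93.1]
tcp_rot: [97.3, 90.0, 106.9]
ft_force: [1.3, -2.4, 5.2]
finger_gap: 11.9
```

{"api": "servo_tool", "payload": {"commands": [[[255,0,0.1,0,0,0,0],[255,0,0.1,0,0,0,0]]]}}

```text
time: 9.7
tool_pos: [437.3, -82.9, 93.1]
tcp_rot: [-140.4, 90.0, -130.8]
ft_force: [1.2, -3.2, 3.7]
finger_gap: 12.2
```

Run:
```python
from mv import *
from leaf import *
apply([.8,1.2,0],[0,0,0]);st(); snap('wrist','w6'); snap('scene','s6'); leaves('w6')
img=cv2.imread('pics/s6.png')[160:300,360:500]; cv2.imwrite('pics/s6c.png',cv2.resize(img,None,fx=4,fy=4,interpolation=cv2.INTER_CUBIC))
```

```text
t 9.7 cmd [436.84 -83.22  92.2 ] meas [437.31 -82.94  93.13] F [ 1.25 -3.18  3.7 ] tq [-0.86 -0.33  0.05] gap 12.23 zdir 9.58 down [-1.e-04 -1.e-04 -1.e+00]
w6 [325. 300.] 4825 ztop 129.9 rect 437.4 -81.4 [13.4 43.7] 9.5
```

View pics/w6.png

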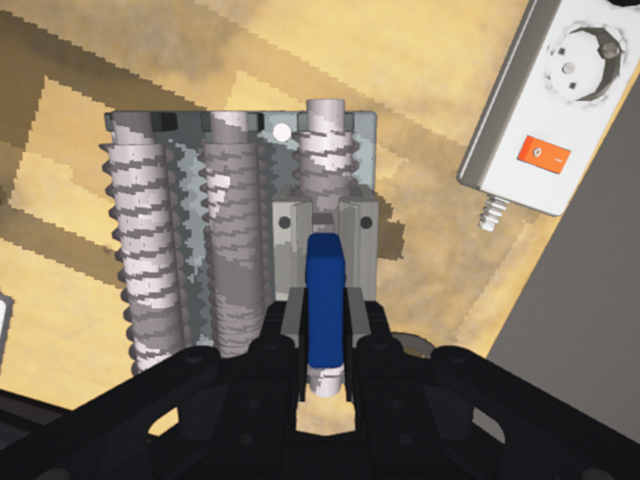

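View pics/s6c.png

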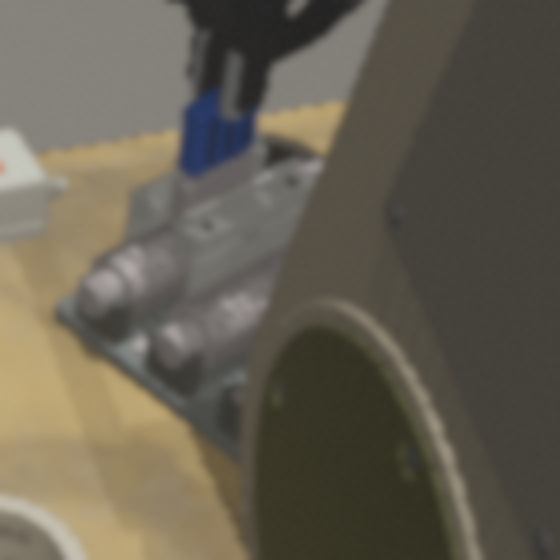

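The views show the leaf still straight in the pads (325,300). It slid about 12 mm over the thread with the force staying at 3.5–7 N and no drop, so this leaf does not match. I put it back in its own pocket.

Run:
```python
from mv import *
savec([437.3,-82.9,168],goalR(9.58)); print(to([429,140,152],-4.4))
```

```text
(array([ 1.6  , 22.117,  2.891]), array([13.98,  0.  ,  0.  ]))
```

{"api": "servo_tool", "payload": {"commands": [[[255,-2,0,0,0,0,0],[255,-5,0,0,0,0,0],[255,-7.5,0,0,0,0,0],[255,-7.5,0,0,0,0,0]]]}}

```text
time: 10.2
tool_pos: [438.6, -82.7, 171.0]
tcp_rot: [-7.9, 89.8, 1.7]
ft_force: [-0.3, 0.1, -1.3]
finger_gap: 11.9
```

{"api": "servo_tool", "payload": {"commands": [[[255,0,4,0.5,3,0,0],[255,0,8.5,1,6,0,0],[255,0,13,1.6,9,0,0],[255,0,17.5,2.2,12,0,0],[255,0.5,22.1,2.8,14,0,0],[255,1.6,22.1,2.8,14,0,0],[255,1.6,22.1,2.8,14,0,0],[255,1.6,22.1,2.8,14,0,0]]]}}

```text
time: 11.0
tool_pos: [426.9, 139.0, 150.7]
tcp_rot: [-163.7, 89.8, -168.1]
ft_force: [-0.3, -0.9, -0.6]
finger_gap: 12.2
```

{"api": "servo_tool", "payload": {"commands": [[[255,0,0,0,0,0,0],[255,0,0,0,0,0,0]]]}}

```text
time: 11.2
tool_pos: [428.6, 138.5, 152.5]
tcp_rot: [9.9, 90.0, 5.3]
ft_force: [-0.3, 0.2, -0.8]
finger_gap: 11.9
```

Run:
```python
from mv import *
from leaf import *
m,q,s=cur(); savec(m,goalR(9.58-14)); st(); snap('wrist','w7'); st(); leaves('w7'); print(to([429.7,140,151],-4.4))
```

```text
t 11.2 cmd [428.56 138.55 152.49] meas [428.56 138.55 152.49] F [-0.28  0.17 -0.77] tq [-0.02  0.01 -0.  ] gap 11.88 zdir -4.54 down [ 3.e-04  0.e+00 -1.e+00]
t 11.25 cmd [428.56 138.55 152.49] meas [428.61 138.67 152.57] F [ 0.56  0.87 -0.68] tq [-0.08  0.05  0.02] gap 11.94 zdir -4.53 down [ 5.e-04  1.e-04 -1.e+00]
w7 [323.  25.] 1328 ztop 85.3 rect 436.9 254.2 [20.6 13.6] 85.2
w7 [323. 120.] 1975 ztop 85.3 rect 433.3 204.5 [43.4 13.6] 85.9
w7 [325. 298.] 4857 ztop 189.0 rect 429.1 140.1 [43.4 13.4] 85.7
(array([0.149, 0.154, 0.103]), array([-0.02,  0.  ,  0.  ]))
```

View pics/w7.png

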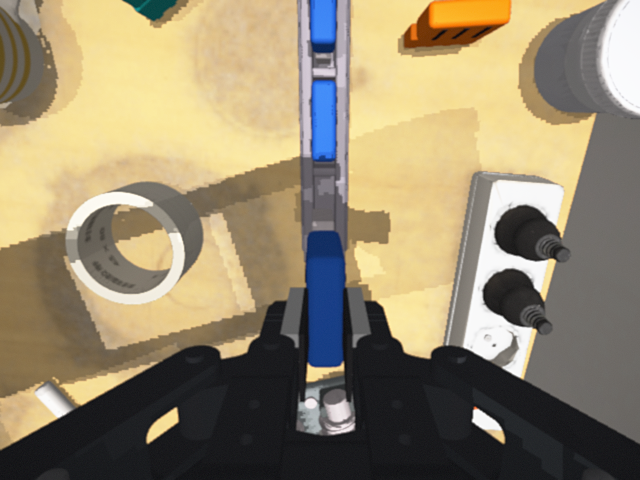

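{"api": "servo_tool", "payload": {"commands": [[[255,2,0.14,-0.05,0,0,0],[255,5,0.14,-0.05,0,0,0],[255,7.5,0.14,-0.05,0,0,0],[255,9,0.14,-0.05,0,0,0],[255,10,0.14,-0.05,0,0,0],[255,10.2,0.14,-0.05,0,0,0],[255,10.2,0.14,-0.05,0,0,0]]]}}

```text
time: 11.95
tool_pos: [428.1, 140.8, 50.6]
tcp_rot: [19.7, 90.0, 15.3]
ft_force: [-0.9, -0.4, -1.2]
finger_gap: 11.8
```

{"api": "servo_tool", "payload": {"commands": [[[255,0.1,0,0,0,0,0],[255,0.1,0,0,0,0,0]]]}}

```text
time: 12.15
tool_pos: [428.5, 141.2, 50.1]
tcp_rot: [17.5, 89.9, 13.0]
ft_force: [0.2, 0.5, -1.2]
finger_gap: 12.1
```

{"api": "servo_tool", "payload": {"commands": [[[255,0.15,0,0,0,0,0],[255,0.15,0,0,0,0,0],[100,0.15,0,0,0,0,0],[100,0.15,0,0,0,0,0],[100,0.15,0,0,0,0,0]]]}}

```text
time: 12.65
tool_pos: [427.7, 141.0, 47.6]
tcp_rot: [-167.2, 90.0, -171.6]
ft_force: [-0.3, 0.6, -0.8]
finger_gap: 52.1
```

{"api": "servo_tool", "payload": {"commands": [[[100,-2,0,0,0,0,0],[100,-5,0,0,0,0,0],[100,-8,0,0,0,0,0],[100,-10,0,0,0,0,0],[100,-10,0,0,0,0,0]]]}}

```text
time: 13.15
tool_pos: [430.0, 141.5, 151.2]
tcp_rot: [16.2, 89.7, 11.8]
ft_force: [0.8, 0.2, -0.4]
finger_gap: 52.1
```

Run:
```python
from mv import *
from leaf import *
m,q,s=cur(); savec(m,goalR(-4.5)); st(); snap('wrist','w8'); st(); leaves('w8')
```

```text
t 13.15 cmd [430.02 141.49 151.23] meas [430.02 141.49 151.23] F [ 0.76  0.17 -0.41] tq [-0.01  0.05  0.04] gap 52.05 zdir -4.42 down [ 0.0058  0.0012 -1.    ]
t 13.2 cmd [430.02 141.49 151.23] meas [428.95 141.28 149.12] F [-0.01  0.93  0.04] tq [ 0.03 -0.04 -0.03] gap 51.96 zdir -4.42 down [ 3.1e-03  7.0e-04 -1.0e+00]
w8 [320.  28.] 1474 ztop 85.3 rect 436.9 255.8 [23.8 13.6] 84.9
w8 [320. 126.] 1958 ztop 85.3 rect 433.0 204.4 [43.5 13. ] 85.7
w8 [319. 230.] 1791 ztop 85.2 rect 427.2 142.7 [43.1 13.3] 85.2
```

View pics/w8.png

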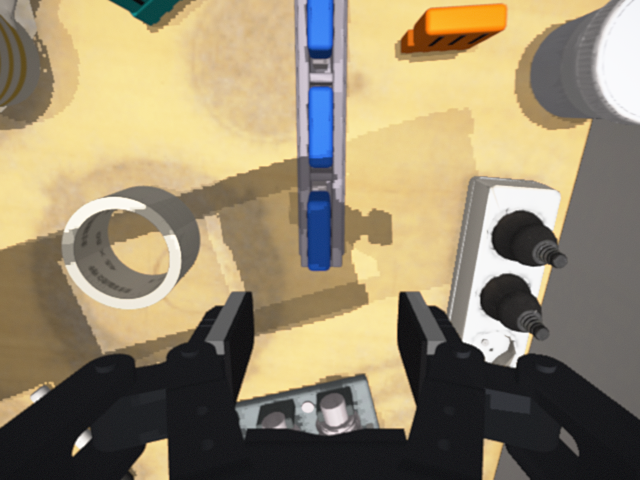

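Leaf 1 is back standing in its pocket (319,230), top at 85 mm. Next is the middle leaf (320,126).

Run:
```python
from mv import *
savec([429,141.3,150],goalR(-4.42)); print(to([432.6,203,47],-4.5))
```

```text
(array([10.3  ,  6.179, -0.117]), array([0.08, 0.  , 0.  ]))
```

{"api": "servo_tool", "payload": {"commands": [[[100,0,4,-0.1,0,0,0],[100,0,6.2,-0.1,0,0,0],[100,0,6.2,-0.1,0,0,0],[100,4,6.2,-0.1,0,0,0],[100,8,6.2,-0.1,0,0,0],[100,10.3,6.2,-0.1,0,0,0],[100,10.3,6.2,-0.1,0,0,0],[100,10.3,6.2,-0.1,0,0,0]]]}}

```text
time: 14.0
tool_pos: [430.8, 202.2, 44.2]
tcp_rot: [-151.4, 89.9, -155.8]
ft_force: [0.7, -1.3, 0.2]
finger_gap: 52.0
```

{"api": "servo_tool", "payload": {"commands": [[[255,0,0,0,0,0,0],[255,0,0,0,0,0,0],[255,0,0,0,0,0,0],[255,0,0,0,0,0,0],[255,0,0,0,0,0,0]]]}}

```text
time: 14.5
tool_pos: [432.6, 203.2, 45.7]
tcp_rot: [21.5, 89.9, 17.1]
ft_force: [1.1, -1.1, 3.8]
finger_gap: 12.3
```

{"api": "servo_tool", "payload": {"commands": [[[255,-2,0,0,0,0,0],[255,-5,0,0,0,0,0],[255,-9,0,0,0,0,0],[255,-11.5,0,0,0,0,0],[255,-11.5,0,0,0,0,0],[255,-11.5,0,0,0,0,0]]]}}

```text
time: 15.1
tool_pos: [431.6, 202.9, 159.6]
tcp_rot: [23.3, 90.0, 18.9]
ft_force: [-0.5, 0.0, -1.3]
finger_gap: 12.0
```

Run:
```python
from mv import *
from leaf import *
st(); snap('wrist','w9'); st(); leaves('w9')
savec([432.6,203.2,160.5],goalR(-4.5)); print(to([439.3,-95,160.5],9.6))
```

```text
t 15.1 cmd [429.  141.3 150. ] meas [431.63 202.94 159.65] F [-0.53  0.   -1.32] tq [-0.03 -0.    0.03] gap 11.98 zdir -4.42 down [ 5.e-04  2.e-04 -1.e+00]
t 15.15 cmd [429.  141.3 150. ] meas [430.84 202.69 158.46] F [-0.23 -0.01 -1.19] tq [0.02 0.01 0.03] gap 12.68 zdir -4.42 down [-1.7e-03 -5.0e-04 -1.0e+00]
w9 [551.  40.] 642 ztop 68.2 rect 576.6 305.4 [6.2 5.8] 50.3
w9 [326. 126.] 1829 ztop 85.3 rect 437.6 265.7 [43.3 13.2] 85.2
w9 [325. 300.] 5035 ztop 198.3 rect 432.0 205.0 [43.4 13.9] 84.8
(array([  0.   , -29.676,   3.008]), array([-14.1,   0. ,   0. ]))
```

View pics/w9.png

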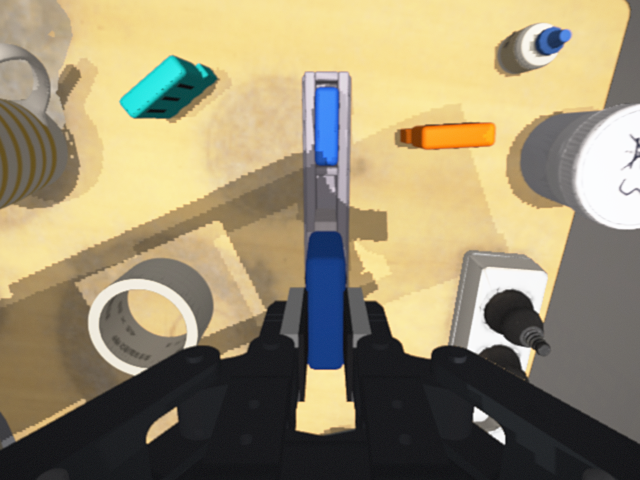

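The middle leaf is held (325,300), upright. Next, to the slot.

{"api": "servo_tool", "payload": {"commands": [[[255,0,-4,0.4,-2,0,0],[255,0,-8.5,0.8,-4,0,0],[255,0,-13,1.3,-6,0,0],[255,0,-17.5,1.7,-8,0,0],[255,0,-22,2.2,-10,0,0],[255,0,-26.5,2.6,-12,0,0],[255,0,-29.7,3,-14.1,0,0],[255,0,-29.7,3,-14.1,0,0]]]}}

```text
time: 15.95
tool_pos: [437.1, -98.7, 157.6]
tcp_rot: [172.9, 89.8, -177.6]
ft_force: [-0.5, 0.9, -0.9]
finger_gap: 12.3
```

{"api": "servo_tool", "payload": {"commands": [[[255,0.5,0,0,0,0,0],[255,1.5,0,0,0,0,0],[255,2.8,0,0,0,0,0],[255,2.8,0,0,0,0,0],[255,2.8,0,0,0,0,0]]]}}

```text
time: 16.45
tool_pos: [438.0, -94.6, 130.7]
tcp_rot: [150.3, 89.9, 160.1]
ft_force: [-0.7, -0.4, -0.8]
finger_gap: 12.2
```

Run:
```python
from mv import *
from leaf import *
st(); snap('wrist','w10'); st(); leaves('w10')
m,q,s=cur(); savec(m,goalR(np.degrees(np.arctan2(*q.as_matrix()[[1,0],2])))); print(to([439.3,-95,100],9.6))
```

```text
t 16.45 cmd [432.6 203.2 160.5] meas [437.98 -94.57 130.73] F [-0.72 -0.44 -0.79] tq [-0.03 -0.06 -0.03] gap 12.15 zdir 9.75 down [-1.8e-03  6.0e-04 -1.0e+00]
t 16.5 cmd [432.6 203.2 160.5] meas [438.49 -94.92 131.46] F [ 0.21  0.6  -1.18] tq [-0.02 -0.05  0.03] gap 12.14 zdir 9.74 down [-5.e-04  2.e-04 -1.e+00]
w10 [325. 300.] 5010 ztop 169.4 rect 438.0 -92.8 [14.  43.8] 9.1
(array([ 3.146, -0.022,  0.078]), array([0.14, 0.  , 0.  ]))
```

{"api": "servo_tool", "payload": {"commands": [[[255,1,0,0.06,0,0,0],[255,2,0,0.06,0,0,0],[255,2.8,0,0.06,0,0,0],[255,3.3,0,0.06,0,0,0],[255,3.5,0,0.06,0,0,0],[255,3.5,0,0.06,0,0,0],[255,3.5,0,0.06,0,0,0],[255,3.5,0,0.06,0,0,0]]]}}

```text
time: 17.3
tool_pos: [439.5, -95.6, 97.2]
tcp_rot: [-29.4, 90.0, -19.7]
ft_force: [0.2, -0.4, -1.3]
finger_gap: 12.2
```

{"api": "servo_tool", "payload": {"commands": [[[255,0.1,0,0,0,0,0],[255,0.1,0,0,0,0,0]]]}}

```text
time: 17.5
tool_pos: [439.2, -95.5, 95.8]
tcp_rot: [-40.7, 90.0, -31.0]
ft_force: [-0.9, -0.4, -0.8]
finger_gap: 12.0
```

{"api": "servo_tool", "payload": {"commands": [[[255,0.1,0,0,0,0,0],[255,0.1,0,0,0,0,0]]]}}

```text
time: 17.7
tool_pos: [439.1, -95.4, 94.6]
tcp_rot: [153.8, 90.0, 163.5]
ft_force: [-0.1, -1.1, -1.4]
finger_gap: 11.8
```

{"api": "servo_tool", "payload": {"commands": [[[255,0.1,0,0,0,0,0],[255,0.1,0,0,0,0,0]]]}}

```text
time: 17.9
tool_pos: [439.1, -95.4, 93.5]
tcp_rot: [152.2, 90.0, 161.9]
ft_force: [0.0, -0.0, -0.6]
finger_gap: 12.1
```

{"api": "servo_tool", "payload": {"commands": [[[255,0.1,0,0,0,0,0],[255,0.1,0,0,0,0,0]]]}}

```text
time: 18.1
tool_pos: [439.1, -95.4, 92.6]
tcp_rot: [154.0, 90.0, 163.6]
ft_force: [-1.0, -0.2, -0.5]
finger_gap: 12.1
```

{"api": "servo_tool", "payload": {"commands": [[[255,0.07,0,0,0,0,0],[255,0.07,0,0,0,0,0]]]}}

```text
time: 18.3
tool_pos: [439.2, -95.4, 92.0]
tcp_rot: [-30.8, 90.0, -21.1]
ft_force: [-0.1, 0.2, -0.6]
finger_gap: 12.0
```

{"api": "servo_tool", "payload": {"commands": [[[255,0.07,0,0,0,0,0],[255,0.07,0,0,0,0,0]]]}}

```text
time: 18.5
tool_pos: [439.4, -95.5, 91.6]
tcp_rot: [-28.6, 90.0, -19.0]
ft_force: [-0.7, 0.2, 2.8]
finger_gap: 12.4
```

{"api": "servo_tool", "payload": {"commands": [[[255,0.05,0,0,0,0,0],[255,0.05,0,0,0,0,0]]]}}

```text
time: 18.7
tool_pos: [439.5, -95.5, 91.1]
tcp_rot: [-29.5, 90.0, -19.8]
ft_force: [-0.6, -0.1, 4.0]
finger_gap: 12.0
```

{"api": "servo_tool", "payload": {"commands": [[[255,0,0.1,0,0,0,0],[255,0,0.1,0,0,0,0]]]}}

```text
time: 18.9
tool_pos: [438.8, -94.2, 90.5]
tcp_rot: [133.1, 90.0, 142.8]
ft_force: [0.0, 0.3, -1.0]
finger_gap: 12.3
```

{"api": "servo_tool", "payload": {"commands": [[[255,0,0.1,0,0,0,0],[255,0,0.1,0,0,0,0]]]}}

```text
time: 19.1
tool_pos: [438.4, -93.3, 90.3]
tcp_rot: [155.6, 90.0, 165.3]
ft_force: [-0.1, 0.3, -0.8]
finger_gap: 11.8
```

{"api": "servo_tool", "payload": {"commands": [[[255,0,0.1,0,0,0,0],[255,0,0.1,0,0,0,0]]]}}

```text
time: 19.3
tool_pos: [438.5, -92.4, 90.6]
tcp_rot: [156.4, 90.0, 166.1]
ft_force: [0.1, 0.4, -1.8]
finger_gap: 12.3
```

{"api": "servo_tool", "payload": {"commands": [[[255,0,0.1,0,0,0,0],[255,0,0.1,0,0,0,0]]]}}

```text
time: 19.5
tool_pos: [438.5, -91.4, 90.8]
tcp_rot: [128.4, 90.0, 138.1]
ft_force: [0.6, -0.5, -1.0]
finger_gap: 12.3
```

{"api": "servo_tool", "payload": {"commands": [[[255,0,0.1,0,0,0,0],[255,0,0.1,0,0,0,0]]]}}

```text
time: 19.7
tool_pos: [438.4, -90.5, 90.9]
tcp_rot: [-63.3, 90.0, -53.6]
ft_force: [0.6, -1.1, -1.1]
finger_gap: 12.0
```

{"api": "servo_tool", "payload": {"commands": [[[255,0,0.1,0,0,0,0],[255,0,0.1,0,0,0,0]]]}}

```text
time: 19.9
tool_pos: [438.3, -89.8, 91.0]
tcp_rot: [-72.1, 90.0, -62.4]
ft_force: [0.4, -2.8, -0.4]
finger_gap: 12.2
```

The force dropped out between y = −94.2 and −90.5. I go back to the middle of that range and check the depth.

{"api": "servo_tool", "payload": {"commands": [[[255,0,-0.1,0,0,0,0],[255,0,-0.2,0,0,0,0],[255,0,-0.2,0,0,0,0]]]}}

```text
time: 20.2
tool_pos: [438.4, -91.4, 90.7]
tcp_rot: [115.1, 90.0, 124.8]
ft_force: [-0.6, -0.3, -0.7]
finger_gap: 11.8
```

{"api": "servo_tool", "payload": {"commands": [[[255,0.07,0,0,0,0,0],[255,0.07,0,0,0,0,0]]]}}

```text
time: 20.4
tool_pos: [438.3, -91.4, 89.9]
tcp_rot: [137.8, 90.0, 147.5]
ft_force: [-0.6, -0.3, -1.1]
finger_gap: 12.2
```

{"api": "servo_tool", "payload": {"commands": [[[255,0.07,0,0,0,0,0],[255,0.07,0,0,0,0,0]]]}}

```text
time: 20.6
tool_pos: [438.5, -91.4, 89.3]
tcp_rot: [136.6, 90.0, 146.3]
ft_force: [-0.5, 0.7, -0.6]
finger_gap: 12.2
```

{"api": "servo_tool", "payload": {"commands": [[[255,0.07,0,0,0,0,0],[255,0.07,0,0,0,0,0]]]}}

```text
time: 20.8
tool_pos: [438.5, -91.5, 88.7]
tcp_rot: [-54.0, 90.0, -44.4]
ft_force: [1.3, -0.6, -1.4]
finger_gap: 12.3
```

{"api": "servo_tool", "payload": {"commands": [[[255,0.07,0,0,0,0,0],[255,0.07,0,0,0,0,0]]]}}

```text
time: 21.0
tool_pos: [438.7, -91.5, 88.3]
tcp_rot: [-29.5, 90.0, -19.8]
ft_force: [-0.5, -0.1, 1.9]
finger_gap: 12.3
```

{"api": "servo_tool", "payload": {"commands": [[[255,0,-0.06,0,0,0,0],[255,0,-0.06,0,0,0,0]]]}}

```text
time: 21.2
tool_pos: [438.7, -91.9, 88.2]
tcp_rot: [43.1, 90.0, 52.8]
ft_force: [0.1, 1.4, 2.5]
finger_gap: 11.8
```

{"api": "servo_tool", "payload": {"commands": [[[255,0.05,0,0,0,0,0],[255,0.05,0,0,0,0,0]]]}}

```text
time: 21.4
tool_pos: [438.8, -92.0, 87.7]
tcp_rot: [12.9, 90.0, 22.6]
ft_force: [-1.4, 1.8, 5.0]
finger_gap: 12.2
```

{"api": "servo_tool", "payload": {"commands": [[[255,0,0.06,0,0,0,0],[255,0,0.06,0,0,0,0]]]}}

```text
time: 21.6
tool_pos: [438.7, -91.7, 87.7]
tcp_rot: [-55.9, 90.0, -46.2]
ft_force: [-1.3, 0.1, 4.7]
finger_gap: 12.3
```

{"api": "servo_tool", "payload": {"commands": [[[255,0,0.05,0,0,0,0],[255,0,0.05,0,0,0,0]]]}}

```text
time: 21.8
tool_pos: [438.7, -91.3, 87.7]
tcp_rot: [-61.7, 89.9, -52.0]
ft_force: [-0.6, -0.7, 4.6]
finger_gap: 12.0
```

Run:
```python
from mv import *
from leaf import *
st(); snap('wrist','w11'); st(); leaves('w11')
```

```text
t 21.8 cmd [438.49 -94.92 131.46] meas [438.68 -91.34  87.72] F [-0.65 -0.66  4.56] tq [-0.21  0.01 -0.04] gap 12.03 zdir 9.68 down [ 6.e-04 -7.e-04 -1.e+00]
t 21.85 cmd [438.49 -94.92 131.46] meas [438.67 -91.33  87.7 ] F [-0.36 -1.48  4.44] tq [-0.25  0.    0.05] gap 12.15 zdir 9.67 down [ 5.e-04 -7.e-04 -1.e+00]
w11 [325. 301.] 5033 ztop 126.4 rect 439.0 -89.5 [13.6 43.9] 10.5
```

Fz stays constant over ±0.3 mm in y, about 3.8 mm below crest level. The grip top reads 126 mm (expected 126.5), so the teeth are home and this leaf matches. I ease off the spring and release.

{"api": "servo_tool", "payload": {"commands": [[[255,-0.07,-0.03,0,0,0,0],[255,-0.07,-0.03,0,0,0,0],[255,-0.07,-0.03,0,0,0,0]]]}}

```text
time: 22.15
tool_pos: [438.5, -91.4, 88.1]
tcp_rot: [-58.8, 90.0, -49.2]
ft_force: [-0.2, -0.9, 3.2]
finger_gap: 12.3
```

{"api": "servo_tool", "payload": {"commands": [[[255,-0.03,-0.02,0,0,0,0],[255,-0.03,-0.02,0,0,0,0],[150,-0.03,-0.02,0,0,0,0],[120,-0.03,-0.02,0,0,0,0],[120,-0.03,-0.02,0,0,0,0],[120,-0.03,-0.02,0,0,0,0]]]}}

```text
time: 22.75
tool_pos: [438.3, -91.4, 88.3]
tcp_rot: [148.3, 90.0, 157.9]
ft_force: [-0.1, -0.7, 0.4]
finger_gap: 45.3
```

{"api": "servo_tool", "payload": {"commands": [[[120,-1,0,0,0,0,0],[120,-3,0,0,0,0,0],[120,-6,0,0,0,0,0],[120,-8,0,0,0,0,0],[120,-8,0,0,0,0,0],[120,-8,-4,0,0,0,0],[120,-8,-8,0,0,0,0],[120,-8,-8,0,0,0,0]]]}}

```text
time: 23.55
tool_pos: [451.9, -173.8, 168.2]
tcp_rot: [-112.3, 89.9, -102.8]
ft_force: [-0.7, 1.0, -0.1]
finger_gap: 45.1
```

Run:
```python
from mv import *
from leaf import *
st(); snap('wrist','w12'); st(); leaves('w12')
```

```text
t 23.55 cmd [438.49 -94.92 131.46] meas [ 451.93 -173.84  168.23] F [-0.72  0.96 -0.09] tq [0.02 0.04 0.  ] gap 45.08 zdir 9.51 down [-3.0e-04 -1.4e-03 -1.0e+00]
t 23.6 cmd [438.49 -94.92 131.46] meas [ 451.59 -171.95  168.  ] F [-0.76  0.16 -0.53] tq [-0.05 -0.03  0.02] gap 45.08 zdir 9.51 down [-1.e-03  2.e-04 -1.e+00]
w12 [326.  80.] 2622 ztop 127.3 rect 438.5 -89.9 [13.3 42.8] 9.2
```

View pics/w12.png

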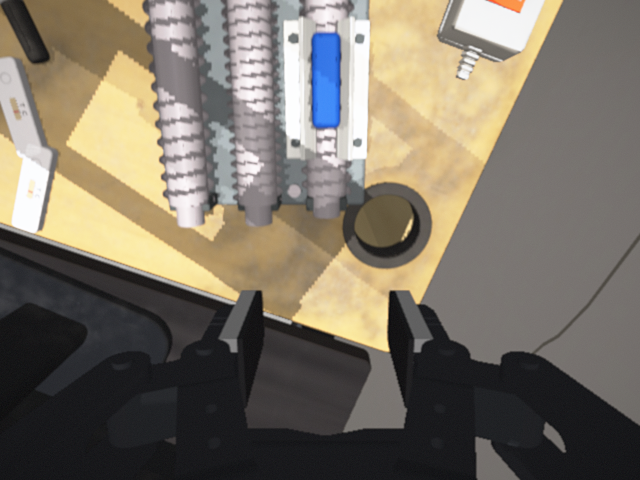

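The wrist view shows the leaf upright in the slot (326,80). Its top reads 127.3 mm; less the 0.8 mm bias seen on the pocketed leaves, that gives 126.5 mm, exactly home. A final overall look:

Run:
```python
from mv import *
from leaf import *
snap('top','t13'); leaves('t13'); snap('scene','s13')
p,d,P,T,k=load('t13'); p0,d0,P0,_,_=load('top0')
for n,(u0,v0,u1,v1) in dict(jar=(238,132,284,184),drop=(212,172,232,192)).items():
    print(n,np.abs(p[v0:v1,u0:u1].astype(int)-p0[v0:v1,u0:u1]).mean(),np.nanmedian(np.abs(d[v0:v1,u0:u1]-d0[v0:v1,u0:u1])))
```

```text
t13 [234. 254.] 192 ztop 85.0 rect 436.5 263.7 [42.5 13.3] 84.9
t13 [447. 258.] 230 ztop 127.0 rect 437.2 -91.4 [13.3 42.9] 9.7
t13 [306. 263.] 195 ztop 85.1 rect 426.1 140.5 [43.1 13. ] 84.5
jar 4.97226867335563 1.4920654
drop 4.801666666666667 1.420227
```

View pics/s13.png

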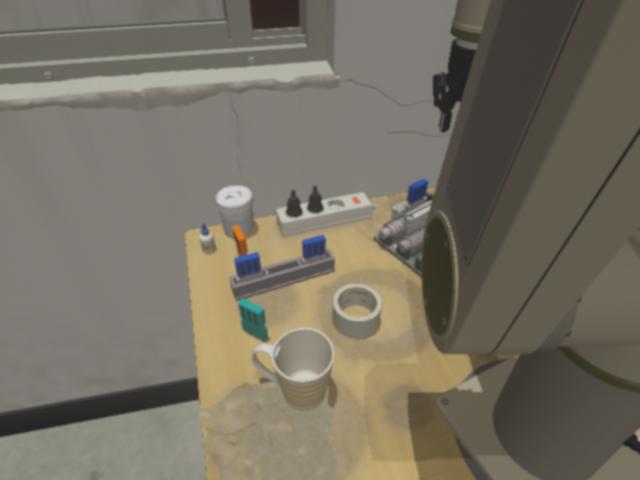

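The scene view shows leaves in the two end pockets (248,264) and (314,246) and the matching leaf upright in the guide (417,190). The jar and dropper have not moved. I hand in.

```bash
python3 -c "
from bench import r
print(r.hand_in(), r.sense()['time'])"
```

```text
the job is handed in; nothing more can be done
the job is handed in; nothing more can be done
```

I found the matching gauge leaf, and it is standing in the guide's slot with its teeth home. The other two are standing in the holder. I handed the job in at about 23.7 s.

- **First leaf (the end pocket nearest the stand):** it rode about 12 mm along the crests with no drop, at no more than about 8 N contact. That is about 1.5 mm of comb travel, worked out from the force reading. I put it back in its own pocket.
- **Middle leaf:** it dropped in at about y = −92 and bottomed roughly 3.2–3.8 mm below the crest-contact readings. The upward force stayed steady when I nudged it 0.3 mm either way, so it was on the thread's bottom. I eased off the spring and released it upright.
- **Third leaf:** I did not try it, because the second one seated. The wrist picture also showed a thread pitch of about 10 mm.
- **Last checks:** the seated leaf's top reads 127.0–127.3 mm against 126.5 mm expected. The leaves in the pockets also read 0.5–0.8 mm high, so this agrees with home. Both of those read 85 mm, fully down. The jar and dropper look the same as at the start, and the robot is clear of everything.
- **Where readings disagreed:** the wrist and top cameras differed by 1–2.7 mm in position. The first crest contact of the seated leaf gave only 3.2 mm of drop, probably because it touched the edge of a crest. The height readings gave 3.8–4 mm.

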